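Run the fixture plate out to the gauge pointer and hold it

TASK

Zero the length readout with the plate still unmoved: press the white key fully, let it come up, then press the green key fully (never the red one). Then slide the fixture plate with the bearing clamp outward along its stand, without lifting it off the bed, until the plate's clamp-side end is level with the tip of the yellow gauge pointer, so that the clamp hangs clear and can be reached from below. The plate will then be nose-heavy: finish with the gripper still holding it level so that it does not tip, do not let go, and leave the tape roll, the spanner and the grease tin alone.

Things in the scene. Friction and masses are not known exactly. Their poses are not given: they have to be found in the camera images.
- stand: Fixed stand: blue foot (110 mm wide) and column, steel bed on top. Origin: centre of its underside. -y points outward (roughly to the robot's right). Bed top 95 mm up, 85 mm long (outer edge at y = -42.5 mm). Cheeks along the bed, inner faces at x = +-27.5, outer at +-33.5 mm, stand 5 mm above it and guide the plate.
- plate: Loose aluminium plate, 50 (x) x 270 (y) x 10 mm, 0.35 kg, flat on the bed; cast bearing clamp (69x112x68 mm, 0.5 kg) bolted on top, centred at y = -67 mm. Origin: centre of the underside; -y outward. Centre of mass about 96 mm from the outer end: it tips once it overhangs more, as it must. The rear 40 mm stays clear behind the stand and can be gripped from above across the 50 mm.
- plate_outer (a point): Middle of the plate's outer (clamp-side) end, at the level of the plate's top face. At the start it overhangs the bed's outer edge by 28 to 45 mm.
- plate_rear (a point): Middle of the plate's rear end (away from the clamp), at the level of the plate's top face, 105 mm above the worktop.
- gauge: Fixed gauge post with a yellow pointer (46 mm long, 9 mm wide, 3 mm at its tip), beside the plate's path on the robot's side. Its axes are parallel to the stand's; its origin lies on the worktop straight under the pointer's tip; foot (40 x 40 mm) and post (12 mm thick, 112 mm tall) are centred at x = -40, y = +35 mm; a bar leads from the post to the pointer.
- gauge_tip (a point): Tip of the yellow pointer, 105 mm above the worktop, 45 mm sideways from the stand's centre line (it does not touch the plate or clamp as they pass). It marks a line across the slide, square to it, 110 to 142 mm outward of the bed's outer edge.
- readout: Fixed grey length readout box, 84 (x) x 160 (y) x 50 (z) mm, with a dark display strip toward +x and a row of three round keys. Origin: centre of its underside.
- key_white_top (a point): Centre of the top of the white key (26 mm across, 72 mm above the worktop; keys 48 mm apart in a row, their order varies). Pressed straight down; it moves with the key.
- key_green_top (a point): Centre of the top of the green key (26 mm across, 72 mm above the worktop; keys 48 mm apart in a row, their order varies). Pressed straight down; it moves with the key.
- key_red_top (a point): Centre of the top of the red key (26 mm across, 72 mm above the worktop; keys 48 mm apart in a row, their order varies). Pressed straight down; it moves with the key.
- key_white (a joint): Travel of the white key: 0 released, 0.006 m fully down; it counts as pressed above 0.004 and as released below 0.002. A spring returns it; fully down takes about 4 N.
- key_green (a joint): Travel of the green key: 0 released, 0.006 m fully down; it counts as pressed above 0.004 and as released below 0.002. A spring returns it; fully down takes about 4 N.
- key_red (a joint): Travel of the red key: 0 released, 0.006 m fully down; it counts as pressed above 0.004 and as released below 0.002. A spring returns it; fully down takes about 4 N.
- tape_roll: Roll of beige tape lying flat, 100 mm across, 38 mm tall; loose, leave alone. Origin: centre of its underside.
- spanner: Steel combination spanner lying flat, 194 (x) x 40 (y) x 8 mm; loose, leave alone. Origin: centre of its underside.
- grease_tin: Small round tin of grease, 74 mm across, 57 mm tall; loose, leave alone. Origin: centre of its underside.
Not all that is in view belongs to the job. Leave any blue look-alike of the gauge alone.

How it is judged:
By the outcome, as a careful person would: the job done as asked, in the order asked, and still so for the second after the job is handed in, while the arm keeps its last pose, push and grip.
It also fails if it takes over 53 s, if anything falls off the work surface, if the arm or the gripper's body presses on something with over 40 N, if the wrist force passes 120 N, or if a joint passes its speed limit or range.

ROBOT

A 6-joint arm with a two-finger parallel gripper is mounted at the origin on a cart in front of the work surface, level with it; the furniture and walls round the work are solid. World frame = base frame: x ahead of the robot, y to its left, z up, the work surface at z = 0. Lengths are in m, angles in rad, forces in N, time in s.
With the tool pointing down it reaches from about 0.25 to 0.85 m from the base axis. Payload 12.5 kg.
Tool frame: the origin (TCP) lies at the very end of the fingers, on their centre line; the grasp point (between the pads) lies 19 mm behind it; z points along the fingers, y is the line along which they close (so a half turn about z gives the same grasp; the last joint's range is limited). The gripper opens to 93 mm and grips with 3 to 60 N. Pads are 15 mm wide; open, the fingers measure 128 mm over their backs; the gripper's body (75 mm by 188 mm) begins 65 mm behind the grasp point.
Start: joints at [1.06, 0.351, 1.652, -0, 1.139, -0.085], TCP at [0.227, 0.501, 0.219] pointing down, gripper open.
Joint ranges: [-2.75, 2.75], [-0.79, 2.1], [0.01, 2.65], [-1.57, 4.71], [0.07, 3.14], [-2.87, 2.87]. Speed limits (rad/s): [2.22, 2.22, 2.79, 3.14, 3.14, 3.14].

INTERFACE

Orientations are given as a unit quaternion [x, y, z, w].
In Python, from bench import ctrl, kinematics, imaging, ticket gives the robot as it stands. The module is installed in compiled form; this text tells all that it offers. Calls block until the motion is done:
- ctrl.move_ptp(position, orientation): joint-space move of the TCP to a pose.
- ctrl.move_straight(position, orientation=None, feed=0.15): straight line of the TCP; orientation=None keeps the orientation; feed is the mean speed in m/s.
- ctrl.goto_joints(angles): joint-space move.
- ctrl.open_jaws() and ctrl.grab(newtons=None): open the fingers fully, or close them until they stop; newtons is the grip in N (None keeps the last).
- ctrl.hold(seconds).
- kinematics.inverse_kinematics(position, orientation): joint angles nearest the present ones, or None.
- ctrl.read_state(): the state.
- imaging.read_camera(name): name is "side" or "top"; returns the picture (400x640x3 uint8, red, green, blue); there is no depth.
- imaging.camera_info(name): a dict with "intrinsics" (3x3 intrinsics, pixels), "R" (3x3) and "t" (3): a world point X has camera coordinates R X + t. Camera axes: x right, y down, z forward; pixel columns grow to the right and rows downward; lengths in m; the calibration is good to about 2 mm. A picture is of the moment at which its call begins. camera_info takes no time and is no camera call.
A pose or a line that the arm cannot do raises ctrl.PlanningError and nothing moves.
- ticket.hand_in(): hands the job in; it is judged then, once.
Trained networks look in the newest picture that a camera, given by its name, has taken for a name from the list of things; names that differ only in an ending like _2 or _b are one class to them, and where a whole thing is asked for, a point or a joint stands for the part that bears it (a point fixed in the world has none). Each returns a list of dicts, best first, with "conf" (0 to 1); they miss things now and then, are a little off and sometimes report something else, mostly with a low value. They report only what shows in the picture. A call takes as long as a camera call. They do not tell look-alikes from the thing itself.
- imaging.search_frame(camera, label): "box" ([left, top, width, height] in pixels, round what is visible of it).
- imaging.silhouettes(camera, label): "region" (400x640 bool, what is visible of it) and "box" ([left, top, width, height] in pixels, round what is visible of it).
The state is a dict: "time": time; "joints": joint angles; "joint_vel": joint speeds; "effort": joint torques, N m; "ee_pos": TCP position; "eef_rot": TCP orientation; "contact_force": force on the tool from outside, world axes, zero at the start; "moment": the same for the moment, N m; "finger_gap": finger opening in m; "finger_force": force on a finger pad.
Only numpy, scipy, OpenCV 4.12 (cv2) and the standard library are available. Lean on these libraries where they do the work, as an engineer would, in place of code of your own. Each camera call takes 0.05 s, during which the arm holds its last target. There are 200 camera calls.

## Working session

There is one attempt and no reset: what is moved stays moved. The work goes in short steps, each a Python script; the robot and the scene stay as the last script left them, time stands still between calls to the robot, and variables do not carry over. Pictures are saved under pics/ and viewed, at most 10 in all, crops included, and the job is handed in when it is done.

```bash
mkdir -p pics
python3 - <<'E'
from bench import ctrl,kinematics,imaging
import cv2,numpy as np
for c in("top","side"):
    im=imaging.read_camera(c); cv2.imwrite(f"pics/{c}0.png",im[:,:,::-1]); i=imaging.camera_info(c)
    print(c,np.round(i["intrinsics"],1).tolist(),np.round(i["R"],4).tolist(),np.round(i["t"],4).tolist())
    for l in("stand","plate","gauge","readout","key_white_top","key_green_top","key_red_top","spanner","tape_roll","grease_tin"):
        print(l,[(np.round(d["box"],1).tolist(),round(d["conf"],2)) for d in imaging.search_frame(c,l)[:3]])
print(ctrl.read_state())
E
```

```text
top [[488.9, 0.0, 320.0], [0.0, 488.9, 193.8], [0.0, 0.0, 1.0]] [[0.0465, -0.9989, -0.0018], [-0.9788, -0.0452, -0.1999], [0.1996, 0.011, -0.9798]] [0.1776, 0.5313, 1.056]
stand [([302.5, 189.0, 33.6, 27.9], 0.61), ([232.5, 156.4, 124.3, 41.3], 0.34)]
plate [([231.4, 157.7, 125.4, 40.9], 0.84), ([257.3, 211.5, 72.6, 49.4], 0.71)]
gauge [([268.8, 298.1, 23.5, 25.5], 0.9), ([364.1, 214.1, 35.0, 28.4], 0.7), ([230.9, 154.4, 124.1, 40.1], 0.63)]
readout [([256.3, 209.1, 74.4, 52.8], 0.73)]
key_white_top [([289.9, 233.3, 8.1, 12.6], 0.48), ([300.8, 168.4, 39.1, 45.1], 0.25)]
key_green_top [([265.5, 229.1, 9.9, 11.8], 0.68)]
key_red_top [([309.8, 238.0, 7.4, 11.3], 0.65)]
spanner [([281.7, 112.7, 17.9, 50.5], 0.9)]
tape_roll [([334.8, 104.7, 40.9, 43.8], 0.67), ([231.2, 159.5, 126.3, 37.1], 0.57), ([265.5, 227.9, 11.7, 12.0], 0.15)]
grease_tin [([393.0, 103.2, 34.0, 39.6], 0.73), ([311.1, 235.0, 10.6, 12.6], 0.46)]
side [[517.7, 0.0, 312.1], [0.0, 517.7, 201.7], [0.0, 0.0, 1.0]] [[0.8899, -0.4561, 0.0036], [-0.2171, -0.4304, -0.8761], [0.4011, 0.7789, -0.4821]] [-0.3533, 0.2701, 0.8575]
st
[... 567 characters left out ...]
]
{'time': 1.1, 'joints': array([ 1.06040931e+00,  3.50689456e-01,  1.65180764e+00,  1.97039684e-05,
        1.13911698e+00, -8.45833204e-02]), 'joint_vel': array([-0.00032953,  0.00090473,  0.00155855,  0.00206187,  0.00127993,
        0.00149475]), 'effort': array([-2.72644293e-04, -4.97221935e+01, -2.85504198e+01,  7.00687151e-02,
        2.18121480e-02, -3.19650201e-05]), 'ee_pos': array([0.22713215, 0.50088613, 0.21863543]), 'eef_rot': array([ 2.11301144e-01,  9.77421008e-01, -7.61736424e-06, -1.16946057e-05]), 'contact_force': array([-0.26762604, -0.00721412, -0.34572212]), 'moment': array([-0.00043098,  0.05364054, -0.00700828]), 'finger_force': 0.0, 'finger_gap': 0.09305153385463433}
```

Run:
```python
import cv2
a=cv2.imread("pics/top0.png")[90:330,200:440];cv2.imwrite("pics/t1.png",cv2.resize(a,None,fx=2.5,fy=2.5,interpolation=cv2.INTER_CUBIC))
a=cv2.imread("pics/side0.png")[130:310,170:480];cv2.imwrite("pics/s1.png",cv2.resize(a,None,fx=2.5,fy=2.5,interpolation=cv2.INTER_CUBIC))
```

```text
(no output)
```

View pics/t1.png

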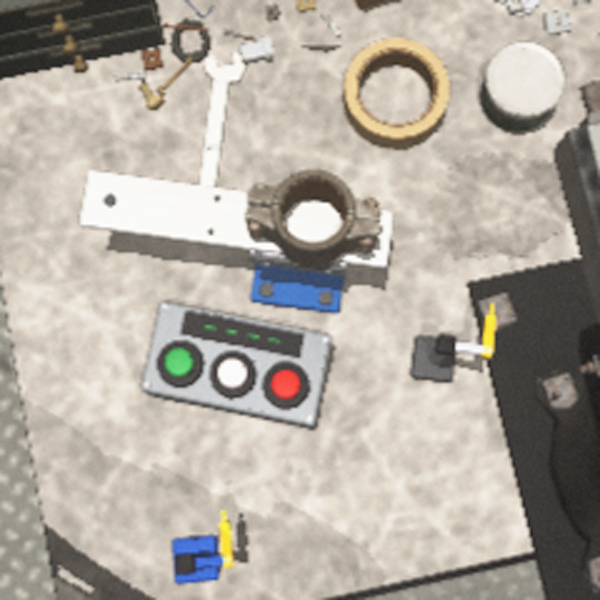

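View pics/s1.png

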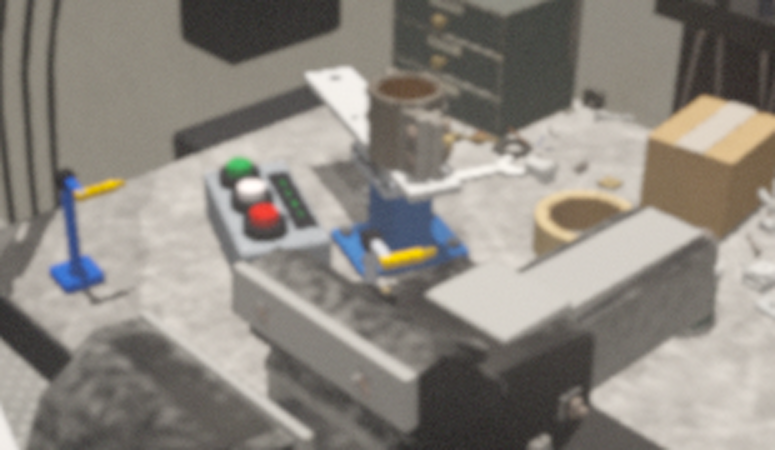

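```bash
cat > h.py <<'E'
import cv2,numpy as np
from bench import ctrl,kinematics,imaging,ticket
def ray(c,uv,z):
    i=imaging.camera_info(c);K,R,t=[np.array(i[k]) for k in("intrinsics","R","t")]
    o=-R.T@t; d=R.T@np.linalg.solve(K,[uv[0],uv[1],1.]); return (o+d*(z-o[2])/d[2])[:2]
def proj(c,X):
    i=imaging.camera_info(c);p=np.array(i["intrinsics"])@(np.array(i["R"])@X+i["t"]);return p[:2]/p[2]
def rect(c,im,z,o,yaw,x0,x1,y0,y1,s=2000.):
    """metric view of plane z in stand-like axes (origin o, yaw): col=(y1-y)*s,row=(x1-x)*s"""
    r=np.array([[np.cos(yaw),-np.sin(yaw)],[np.sin(yaw),np.cos(yaw)]])
    src=[];dst=[]
    for x in(x0,x1):
        for y in(y0,y1):
            src.append(proj(c,np.r_[o+r@[x,y],z]));dst.append([(y1-y)*s,(x1-x)*s])
    H=cv2.getPerspectiveTransform(np.float32(src),np.float32(dst))
    return cv2.warpPerspective(im,H,(int((y1-y0)*s),int((x1-x0)*s)),flags=cv2.INTER_CUBIC)
E
python3 - <<'E'
from h import *
im=cv2.imread("pics/top0.png"); hsv=cv2.cvtColor(im,cv2.COLOR_BGR2HSV).astype(int)
cr=lambda u,v:(200+(u+.5)/2.5-.5,90+(v+.5)/2.5-.5)
P=[ray("top",cr(*p),.105) for p in((90,173),(82,228),(391,213),(386,268))]; print(np.round(P,4).tolist())
d=(P[0]+P[1]-P[2]-P[3]);yaw=np.arctan2(-d[0],d[1]);print("yaw",yaw)
for n,b in dict(white=(289.9,233.3,8.1,12.6),green=(265.5,229.1,9.9,11.8),red=(309.8,238,7.4,11.3)).items():
    x,y,w,h=[int(q) for q in b]; m=np.zeros(im.shape[:2],bool);m[y-5:y+h+5,x-5:x+w+5]=1
    H,S,V=np.moveaxis(hsv,2,0)
    m&={"white":(S<50)&(V>190),"green":(abs(H-60)<20)&(S>120),"red":((H<10)|(H>170))&(S>150)}[n]
    v,u=np.nonzero(m);print(n,m.sum(),u.mean(),v.mean(),u.min(),u.max(),v.min(),v.max(),np.round(ray("top",(u.mean(),v.mean()),.072),4))
o=np.mean(P,0);print("centre",o)
r=rect("top",im,.105,o,yaw,-.12,.05,-.25,.15);cv2.imwrite("pics/r1.png",r)
E
```

```text
[[0.5817, 0.3899], [0.5319, 0.3928], [0.5577, 0.1247], [0.5087, 0.1274]]
yaw -0.0887732045448165
white 176 291.8806818181818 237.97727272727272 284 301 228 249 [0.4172 0.2587]
green 98 271.05102040816325 234.35714285714286 266 276 229 239 [0.4231 0.3048]
red 109 313.7889908256881 243.21100917431193 308 319 238 249 [0.408  0.2102]
centre [0.54499143 0.25871667]
```

View pics/r1.png

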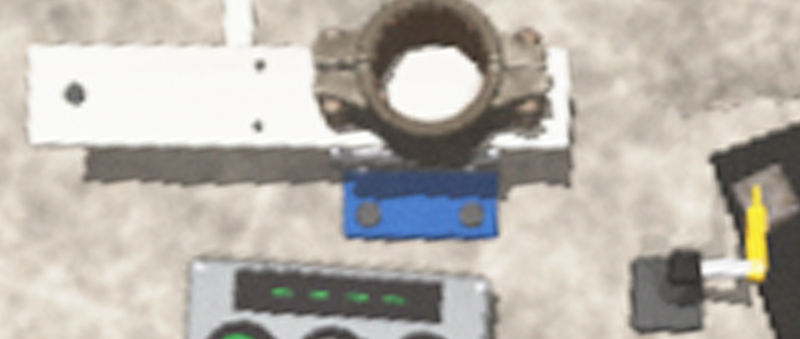

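```bash
cat >> h.py <<'E'
def q(phi): return [np.sin(phi/2),np.cos(phi/2),0,0]
YAW=-.0888
E
python3 - <<'E'
from h import *
g=cv2.imread("pics/r1.png").astype(float);
gr=g.mean(2)
for a,b in((35,60),(125,160)): # long edges
    pass
for c0 in range(60,240,40): 
    p=gr[20:190,c0:c0+20].mean(1); print(c0,np.round(np.diff(p)[:60].argmax()+20),np.diff(p)[80:].argmin()+100,end="; ")
for r in range(60,140,14):
    p=gr[r:r+10].mean(0); d=np.diff(cv2.GaussianBlur(p[None],(0,0),2)[0]); print("end",r,d[545:600].argmin()+545.5,"rear",d[10:60].argmax()+10.5)
B,G,R=np.moveaxis(g,2,0); m=(R-B>90)&(G-B>60); m[:,:700]=0
for r in range(178,240,6): 
    u=np.nonzero(m[r])[0]; print(r,u.mean() if len(u) else None,len(u))
cr=lambda u,v:(200+(u+.5)/2.5-.5,90+(v+.5)/2.5-.5)
for p in((165,42),(120,55),(60,65),(0,78)): print("drawer",[np.round(ray("top",cr(*p),z),3) for z in(0,.1)])
from math import pi
def grip(s,phi,z=.081):
    o=np.array([.545,.2587]);d=np.array([-np.sin(YAW),np.cos(YAW)]);return kinematics.inverse_kinematics([*(o+d*s),z],q(phi))
for n,x in dict(white=(.4155,.2575),green=(.4231,.3048)).items(): print(n,np.round(kinematics.inverse_kinematics([*x,.066],q(.158)),2))
for ph in(pi/2+.0888,-pi/2+.0888): print(ph,[np.round(grip(s,ph),2).tolist() for s in(.115,.02)])
E
```

```text
60 44 142; 100 45 145; 140 45 144; 180 45 146; 220 46 145; end 60 567.5 rear 29.5
end 74 569.5 rear 28.5
end 88 567.5 rear 29.5
end 102 568.5 rear 28.5
end 116 568.5 rear 27.5
end 130 567.5 rear 28.5
178 None 0
184 None 0
190 755.5 8
196 756.0 9
202 756.0 9
208 756.5 18
214 756.0 21
220 756.0 21
226 756.5 22
232 755.0 21
238 755.0 21
drawer [array([0.747, 0.347]), array([0.708, 0.333])]
drawer [array([0.732, 0.39 ]), array([0.694, 0.373])]
drawer [array([0.719, 0.449]), array([0.682, 0.426])]
drawer [array([0.703, 0.506]), array([0.667, 0.479])]
white [ 0.46  0.47  1.93 -0.    0.74 -0.95]
green [ 0.53  0.51  1.85 -0.    0.78 -0.88]
1.6595963267948965 [[0.52, 0.71, 1.42, -0.0, 1.01, 0.61], [0.4, 0.63, 1.59, -0.0, 0.93, 0.48]]
-1.4819963267948966 [[0.52, 0.71, 1.42, -0.0, 1.01, -2.53], [0.4, 0.63, 1.59, -0.0, 0.93, -2.66]]
```

Run:
```python
from h import *
# plate yaw refinement from long edges
g=cv2.imread("pics/r1.png").astype(float).mean(2)
def edge(lo,hi,t=205):
    out=[]
    for c in [*range(50,215,8),*range(262,305,8)]:
        p=g[lo:hi,c:c+8].mean(1); i=np.nonzero(np.diff((p>t).astype(int)))[0]
        if len(i): k=i[0]; out.append((c+4,lo+k+(t-p[k])/(p[k+1]-p[k])))
    return np.array(out)
for lo,hi in((30,70),(120,170)):
    e=edge(lo,hi); print(np.polyfit(e[:,0]-298,e[:,1],1),np.std(e[:,1]-np.polyval(np.polyfit(e[:,0],e[:,1],1),e[:,0])))
ctrl.grab(5)
W=np.array([.4155,.2575]);G=np.array([.4231,.3048]);o=q(.158)
ctrl.move_ptp([*W,.11],o)
f0=ctrl.read_state()["contact_force"][2]
for k in(W,G):
    if k is G: ctrl.move_ptp([*k,.11],o)
    ctrl.move_straight([*k,.076],feed=.1)
    z=.0665
    ctrl.move_straight([*k,z],feed=.03); ctrl.hold(.2)
    while (f:=ctrl.read_state()["contact_force"][2]-f0)<7 and z>.064:
        z-=.0005; ctrl.move_straight([*k,z],feed=.03); ctrl.hold(.1)
    s=ctrl.read_state(); print(z,f,s["ee_pos"],s["contact_force"])
    im=imaging.read_camera("side"); cv2.imwrite(f"pics/k{z}_{k[1]}.png",im[:,:,::-1])
    ctrl.move_straight([*k,.11],feed=.15)
print(ctrl.read_state()["time"])
```

```text
[-1.31570953e-02  3.96183353e+01] 3.6139891895954
[4.86953207e-03 1.44591120e+02] 0.39877232640531224
0.0655 11.898412630536097 [0.41585761 0.25762685 0.06613275] [-0.48761313  0.51421218 12.39115277]
0.0655 11.581871912198988 [0.42338539 0.30498236 0.06613898] [ 1.34177877  0.33101734 12.07461205]
8.8167
```

```bash
sed -i 's/^YAW=.*/YAW=-.0937\nXH=np.array([np.cos(YAW),np.sin(YAW)]);YH=np.array([-XH[1],XH[0]])\nC0=np.array([.5475,.2593])\nPHI=np.pi\/2-YAW/' h.py
python3 - <<'E'
from h import *
p=C0+YH*.115
ctrl.open_jaws()
ctrl.move_ptp([*p,.2],q(PHI))
ctrl.move_straight([*p,.081],feed=.12)
f0=ctrl.read_state()["contact_force"]
ctrl.grab(30)
s=ctrl.read_state();print(s["finger_gap"],s["finger_force"],s["contact_force"]-f0,s["ee_pos"])
ctrl.move_straight([*(p-YH*.03),.081],feed=.04)
s=ctrl.read_state();print(s["contact_force"]-f0,s["ee_pos"],s["time"])
im=imaging.read_camera("top")[:,:,::-1].copy();cv2.imwrite("pics/top2.png",im)
cv2.imwrite("pics/r2.png",rect("top",im,.105,np.array([.54499,.25872]),YAW,-.12,.05,-.25,.15))
E
```

```text
0.04969400982531101 30.006949603557587 [-0.04885882 -0.2187203  -0.3287307 ] [0.55838013 0.37384984 0.0810581 ]
[-0.37316942  0.43108158  1.81764161] [0.55546724 0.343661   0.08105032] 14.425
```

View pics/r2.png

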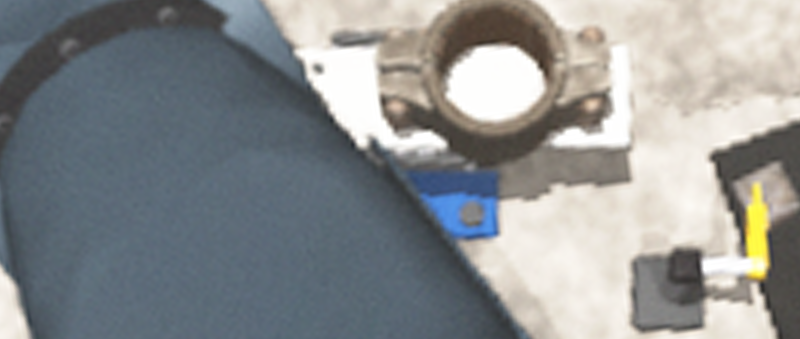

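```bash
cat >> h.py <<'E'
def measure(name):
    im=imaging.read_camera("top")[:,:,::-1].copy()
    r=rect("top",im,.105,np.array([.54499,.25872]),YAW,-.12,.05,-.25,.15);cv2.imwrite(name,r)
    g=r.astype(float);p=g.mean(2);e=[]
    for k in range(56,140,6):
        d=np.diff(cv2.GaussianBlur(p[k:k+6].mean(0)[None],(0,0),2)[0]);e.append(d[600:790].argmin()+600.5)
    B,G,R=np.moveaxis(g,2,0);m=(R-B>90)&(G-B>60);m[:,:700]=0;m[:186]=0;m[206:]=0
    t=np.nonzero(m)[1].mean();print("end",e,"tip",t,"remaining mm",(t-np.median(e))/2)
    return (t-np.median(e))/2000
E
python3 - <<'E'
from h import *
p=C0+YH*(.115-.088)
f=ctrl.read_state()["contact_force"]
ctrl.move_straight([*p,.081],feed=.04);ctrl.hold(.3)
s=ctrl.read_state();print(f,s["contact_force"],s["moment"],s["ee_pos"],s["finger_gap"],s["time"])
measure("pics/r3.png")
E
```

```text
[-0.024211    0.02767407  0.77858334] [0.49941294 6.32930811 2.27243043] [ 0.8509553   0.05869789 -0.07797346] [0.55037053 0.28690165 0.08142328] 0.0497058078688314 16.375
end [np.float64(646.5), np.float64(651.5), np.float64(654.5), np.float64(657.5), np.float64(658.5), np.float64(660.5), np.float64(661.5), np.float64(658.5), np.float64(652.5), np.float64(644.5), np.float64(660.5), np.float64(787.5), np.float64(767.5), np.float64(750.5)] tip 756.48 remaining mm 48.99000000000001
```

View pics/r3.png

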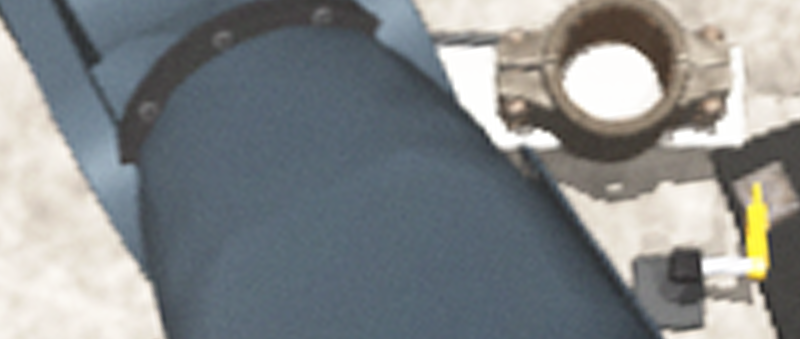

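```bash
sed -i 's/d\[600:790\].argmin()+600.5/d[733:775].argmin()+733.5/' h.py
python3 - <<'E'
from h import *
d=.0938
ctrl.move_straight([*(C0+YH*(.115-d)),.0806],feed=.03);ctrl.hold(.3)
r=measure("pics/r4.png")
s=ctrl.read_state();print(s["contact_force"],s["ee_pos"],s["finger_gap"],s["time"], "travel",.115-(s["ee_pos"][:2]-C0)@YH)
im=imaging.read_camera("side")[:,:,::-1];cv2.imwrite("pics/s4.png",cv2.resize(im[130:290,220:440],None,fx=3.5,fy=3.5,interpolation=cv2.INTER_CUBIC))
E
```

```text
end [np.float64(754.5), np.float64(755.5), np.float64(756.5), np.float64(756.5), np.float64(755.5), np.float64(754.5), np.float64(754.5), np.float64(733.5), np.float64(755.5), np.float64(756.5), np.float64(753.5), np.float64(753.5), np.float64(767.5), np.float64(755.5)] tip 756.5125628140704 remaining mm 0.5062814070352033
[0.85095949 5.39108738 5.23666712] [0.54983735 0.28079838 0.08101126] 0.049373772830664 17.1167 travel 0.09337723803991486
```

View pics/r4.png

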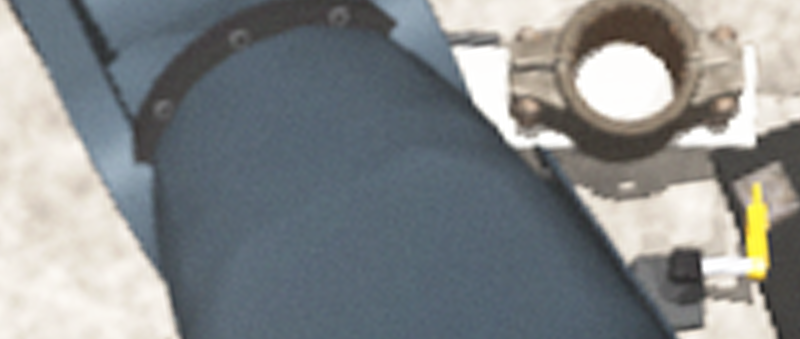

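View pics/s4.png

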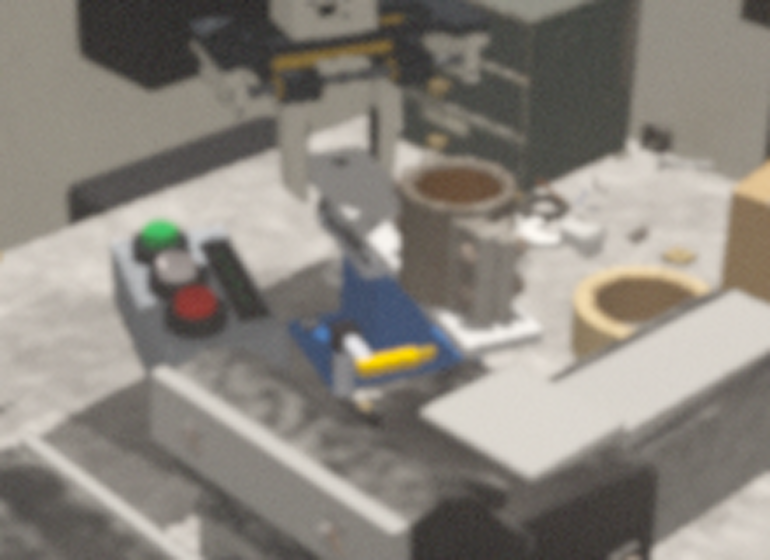

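Run:
```python
from h import *
ctrl.move_straight([*(C0+YH*(.115-.0942)),.0806],feed=.02);ctrl.hold(.5)
r=measure("pics/r5.png");s=ctrl.read_state();print(s["ee_pos"],s["finger_gap"],s["finger_force"],s["time"])
if abs(r)<.0015: print(ticket.hand_in())
```

```text
end [np.float64(755.5), np.float64(755.5), np.float64(756.5), np.float64(755.5), np.float64(755.5), np.float64(755.5), np.float64(754.5), np.float64(733.5), np.float64(755.5), np.float64(756.5), np.float64(756.5), np.float64(753.5), np.float64(767.5), np.float64(756.5)] tip 756.5247524752475 remaining mm 0.5123762376237551
[0.54981313 0.280673   0.0810077 ] 0.04983377101276363 29.981785118579865 17.9667
the job is handed in; nothing more can be done
None
```

The job is handed in at about 18 s: white then green key pressed to their stops (judged by force, about 12 N each), plate slid about 93.5 mm so its outer end measures 0.5 mm short of the gauge tip, with the gripper still holding it level at 30 N; no verdict was returned.

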